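Wedge the rocking clock-movement stand

ROBOT

A 6-joint arm with a two-finger parallel gripper is mounted at the origin on the work surface. World frame = base frame: x ahead of the robot, y to its left, z up, the work surface at z = 0. Lengths are in m, angles in rad, forces in N, time in s.
With the tool pointing down it reaches from about 0.35 to 0.8 m from the base axis. Payload 7.3 kg.
Tool frame: the origin (TCP) lies on the centre line of the jaws, within the pads' length; the fingertips stand 22 mm ahead of it and the grasp point (between the pads) lies 3 mm ahead of it (manip.tips_ahead is the distance from the TCP to the fingertips, in m); z points along the fingers, y is the line along which they close (so a half turn about z gives the same grasp; the last joint's range is limited). The gripper opens to 85 mm and grips with 20 to 120 N. Pads are 22 mm wide; open, the fingers measure 114 mm over their backs; the gripper's body (76 mm by 85 mm) begins 54 mm behind the grasp point. The pads swing forward as they close: fully open they stand 13 mm farther back than shut.
Start: joints at [-1.262, 0.342, 1.524, -0, 1.275, -0.146], TCP at [0.231, -0.472, 0.253] pointing down, gripper open.
Joint ranges: [-2.53, 2.53], [-0.77, 2.02], [0.04, 2.7], [-1, 4.14], [0.28, 2.66], [-3.11, 3.11]. Speed limits (rad/s): [2.57, 2.57, 3.14, 3.14, 3.14, 3.14].

INTERFACE

Orientations are given as a unit quaternion [w, x, y, z].
In Python, from station import manip gives the robot as it stands. The module is installed in compiled form; this text tells all that it offers.
- The arm moves only by the tool jog_arm, never from a script. Its argument "commands" is a list of rows, each a list of 3 entries, a list of its own where there are three numbers: the closure, from 0 (fully open) to 1 (shut), then the shift along the world's x, y, z scaled (see below), then the turn, a rotation vector about the world's x, y, z scaled (see below). In form: [[hand, [dx, dy, dz], [rx, ry, rz]], ...]. A call has 1 to 10 rows; each row is the pose to reach, as a shift and turn from the pose commanded when the call began, turning the shorter way round; what a row does not reach only later rows make up. The controller multiplies each number of a shift by 15 cm and each number of a turn by 180 degrees. A row lasts 1/12 s, in which the tool goes at most 41.7 mm and 7.16 degrees, less where a joint would pass 70% of its speed; a pose out of reach is approached as far as the arm can. A call with a number of a shift or a turn outside -1 to 1 is refused whole. A call with a gripper value outside its range is refused whole. The fingers move at their own pace and stop on an object; "newtons" is the grip in N (left out, the last holds). Time passes only in rows, so rows that repeat a pose let the fingers close. It gives the time, the measured TCP pose, the force and the opening at its end, in the units of the state.
- manip.get_obs(): the state, without advancing time (a new reading comes with each control period).
- manip.capture(name): name is "scene" or "side" or "wrist"; returns a dict with "frame" (400x640x3 uint8, red, green, blue), "z_map" (400x640 float32, m along the optical axis (not along the pixel's ray), 0 where there is no reading), "fx", "fy", "cx", "cy" (pixels), "extrinsics" (4x4, takes a point from camera to world coordinates). Camera axes: x right, y down, z forward; pixel columns grow to the right and rows downward; lengths in m; the calibration is good to about 2 mm. A picture is of the moment at which its call begins.
- manip.sign_off(): hands the job in, once; it reports no verdict.
The state is a dict: "t": time; "q": joint angles; "joint_vel": joint speeds; "joint_efforts": joint torques, N m; "position": TCP position; "eef_rot": TCP orientation; "contact_force": force on the tool from outside, world axes, zero at the start; "ft_torque": the same for the moment, N m; "finger_gap": opening from 0.0 (shut) to 1.0 (fully open).
Only numpy, scipy, OpenCV 4.12 (cv2) and the standard library are available. Lean on these libraries where they do the work, as an engineer would, in place of code of your own. Each camera call takes 0.05 s, during which the arm holds its last target. There are 200 camera calls.

TASK

The clock-movement stand rocks on the bench because its one black ball foot is too short. Using only your fingertips, push the wooden wedge along the bench, thin end first, under that black foot until the stand is level and no longer rocks, and leave the wedge there. Do not pick up or lift the wedge or the stand, do not shove the stand about, and leave everything else on the bench where it is.

Things in the scene. Friction and masses are not known exactly. Their poses are not given: they have to be found in the camera images.
- stand: Loose stand, 1.2-1.7 kg: aluminium plate 115 x 155 mm with ears at its corners, four 28 mm ball feet at own x +-65, y +-85 mm, each with a knob (top 48 mm up); on it a brass clock movement, 138 mm high, and a 42 mm brass barrel, 68 mm high. Foot and knob at (+65, +85) are black and 7 mm too short, the rest brass. Origin: its middle, level with the brass feet's undersides; z upright when level.
- short_foot (a point): Lowest point of the black ball foot. The stand leans onto it at the start, by about 0.07 rad, tipped over the diagonal through the two feet next to it, so it rests on the bench with about 2 N; it is 7 mm above the bench when the stand is level. Once the stand is level, the load on it rises steeply if the wedge is driven on.
- far_foot (a point): Lowest point of the brass foot diagonally opposite the black one: about 7 mm in the air at the start, on the bench when the stand is level.
- wedge: Loose brown wooden wedge, on the bench: 110 mm long (own x), 44 mm wide; top rises from 1.5 mm at the thin edge to 17 mm at the square heel. Origin: centre of underside; +x points to the thin edge (heel face at -55 mm). It starts 5-10 cm from the black foot, roughly aimed at it from the stand's +y side. Level when the foot is near own x +17 mm (7 mm of travel per mm of height).
- oil_jar: Bystander: amber jar with black cap, 40 mm across, 55 mm high. Origin: centre of its underside.
- weight: Bystander: brass weight with a knob, 42 mm across, 50 mm high. Origin: centre of its underside.
- gauge_block: Bystander: steel block 30 x 50 x 20 mm. Origin: centre of its underside.
- gear: Bystander: brass gear wheel lying flat, 53 mm across, with a steel hub 16 mm high. Origin: centre of its underside.
- screwdriver: Bystander: green-handled screwdriver 170 mm long, lying on the bench.
- hammer: Bystander: hammer with a wooden handle, 220 mm long, lying on the bench.
- file_cup: Bystander: red cup 64 mm across holding files, about 140 mm high in all. Origin: centre of its underside.

How it is judged:
At the end, for the whole second after the job is handed in: The stand is level to within 0.012 rad (0.7 degree) with the opposite brass foot down (within 2 mm of the bench); the black foot stands on the wedge's sloping top and presses on it (over 0.3 N); the wedge lies flat on the bench, and both are at rest (angle between stand's own z axis and vertical below 0.012 rad and height (world z) of far_foot below 0.002 m and height (world z) of each of stand, wedge below 0.004 m and contact force between wedge and stand above 0.3 N and y of short_foot in the frame of wedge between -0.022 and 0.022 m and x of short_foot in the frame of wedge between -0.055 and 0.045 m and linear speed of each of wedge, stand below 0.01 m/s); the robot touches nothing.
It fails at once if the wedge is picked up (more than 8 mm off the bench) (height (world z) of wedge above 0.008 m).
It fails at once if the stand is lifted or tipped over (height (world z) of stand above 0.012 m or angle between stand's own z axis and vertical above 0.15 rad).
It fails at once if the stand is shoved more than 25 mm along the bench (distance of stand from where it was at the start of the episode above 0.025 m or distance of far_foot from where it was at the start of the episode above 0.03 m).
It fails at once if a bystander is moved more than 20 mm (distance of any of oil_jar, weight, gauge_block, gear, screwdriver, hammer, file_cup from where it was at the start of the episode above 0.02 m).
It also fails if it takes over 40 s, if anything falls off the work surface, if the arm or the gripper's body presses on something with over 40 N, if the wrist force passes 120 N, or if a joint passes its speed limit or range.

## Working session

There is one attempt and no reset: what is moved stays moved. The work goes in short steps, Python scripts to look and compute and a tool call to move; the robot and the scene stay as the last step left them, time stands still between calls to the robot, and variables do not carry over. Pictures are saved under pics/ and viewed, on a budget of 10 in all, crops included, one or two more only if the job needs it, and the job is handed in when it is done.

Besides the shell and the picture viewer there is one more tool, called after "Request:" as name([rows], argument=value, ...), one row to a line, values as JSON. jog_arm: Moves the arm, as the interface text tells. Its arguments: {"type":"object","properties":{"commands":{"type":"array","items":{"type":"array"}},"newtons":{"type":"number"}},"required":["commands"]}

```bash
mkdir -p pics; cat > h.py <<'E'
from station import manip
import numpy as np, cv2
def cap(n,f=None):
    c=manip.capture(n)
    if f: cv2.imwrite('pics/'+f,c['frame'][:,:,::-1])
    return c
def pts(c):
    z=c['z_map']; v,u=np.mgrid[:z.shape[0],:z.shape[1]]
    P=np.stack([(u-c['cx'])/c['fx']*z,(v-c['cy'])/c['fy']*z,z,np.ones_like(z)],-1)@c['extrinsics'].T
    P=P[...,:3]; P[z==0]=np.nan
    return P
E
python3 - <<'E'
from h import *
a=cap('scene','a.png');b=cap('side','b.png');cv2.imwrite('pics/ab.png',cv2.resize(np.vstack([a['frame'],b['frame']])[:,:,::-1],(480,600)))
for n,c in(('a',a),('b',b)):
    np.savez(n+'.npz',P=pts(c),f=c['frame']); print(n,np.round(c['extrinsics'],2).tolist(),c['fx'])
print(manip.get_obs())
E
```

```text
a [[-0.36, 0.72, -0.59, 1.16], [0.93, 0.28, -0.23, 0.15], [0.01, -0.63, -0.77, 0.83], [0.0, 0.0, 0.0, 1.0]] 405.02579974036297
b [[0.96, -0.16, 0.23, 0.32], [-0.28, -0.55, 0.79, -0.93], [0.0, -0.82, -0.57, 0.66], [0.0, 0.0, 0.0, 1.0]] 374.56764108242004
{'t': 0.1, 'q': array([-1.26202372e+00,  3.42680862e-01,  1.52489224e+00,  4.92947468e-06,
        1.27539660e+00, -1.45964944e-01]), 'joint_vel': array([ 4.35757869e-04, -2.21931715e-03, -2.13051351e-03,  2.41199802e-04,
        1.66257020e-03, -1.27023695e-05]), 'joint_efforts': array([ 1.90381354e-03, -4.34447694e+01, -2.46489269e+01, -1.93902315e-04,
        4.66808662e-03,  2.31591386e-07]), 'position': array([ 0.23053583, -0.47132849,  0.2526912 ]), 'eef_rot': array([-6.86437197e-04,  9.74262815e-01,  2.25414049e-01, -5.36370574e-05]), 'contact_force': array([-0.94586294,  0.6612894 ,  0.12376689]), 'ft_torque': array([ 0.00037776, -0.00058237, -0.001579  ]), 'finger_gap': 1.0008632078319826}
```

View pics/a.png

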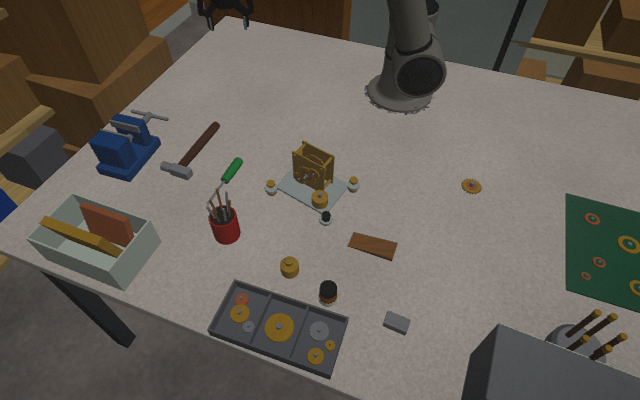

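View pics/b.png

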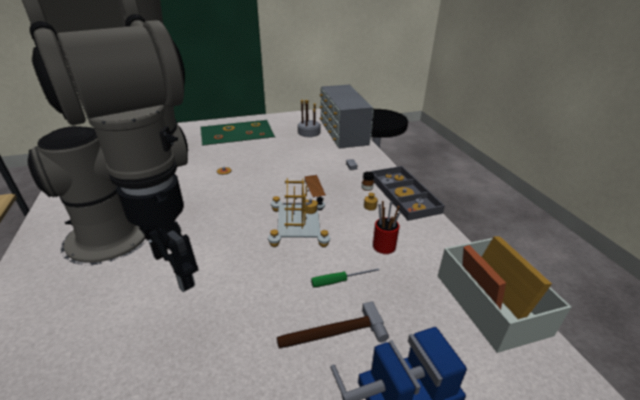

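The scene view shows the wedge at about (372,246), the black knob at (326,216), brass knobs at (271,185) and (353,182), and the movement at (312,165). The side view shows the same layout, with the arm clear of it. Next I'll measure these.

```bash
python3 - <<'E'
from h import *
d=np.load('a.npz');P=d['P'];f=d['f'].astype(int)
for n,(u,v) in dict(wedge=(372,246),blk=(326,215),k1=(271,184),k2=(353,182),jar=(328,288),wt=(290,266),block=(397,322),gear=(471,186),cup=(226,230),barrel=(320,196)).items(): print(n,np.round(P[v,u],3))
# wedge mask: brown, near
R,G,B=f[...,0],f[...,1],f[...,2]
m=(R-B>35)&(P[...,2]<.03)&(P[...,2]>-.01); m[:225]=0;m[265:]=0;m[:,:340]=0;m[:,405:]=0
q=P[m]; print(m.sum()); r=cv2.minAreaRect((q[:,:2]*1000).astype(np.float32)); print(r, cv2.boxPoints(r))
A=np.c_[q[:,:2],np.ones(len(q))]; print('plane',np.linalg.lstsq(A,q[:,2],rcond=None)[0])
c=f[120:280,240:420].astype(np.uint8)[:,:,::-1]; cv2.imwrite('pics/crop.png',cv2.resize(c,None,fx=4.4,fy=3.7*1,interpolation=2)[:600])
E
```

```text
wedge [0.623 0.088 0.012]
blk [ 0.598 -0.038  0.04 ]
k1 [ 0.562 -0.201  0.048]
k2 [ 0.479 -0.008  0.048]
jar [0.784 0.035 0.056]
wt [ 0.755 -0.064  0.034]
block [0.787 0.189 0.02 ]
gear [0.344 0.282 0.01 ]
cup [ 0.736 -0.231  0.06 ]
barrel [ 0.565 -0.066  0.063]
738
((616.4679565429688, 86.89776611328125), (108.95532989501953, 47.36061477661133), 88.93081665039062) [[591.7752   32.87145]
 [639.1276   31.98772]
 [641.1607  140.92409]
 [593.8083  141.80782]]
plane [-0.00505001  0.13777107  0.00143248]
```

View pics/crop.png

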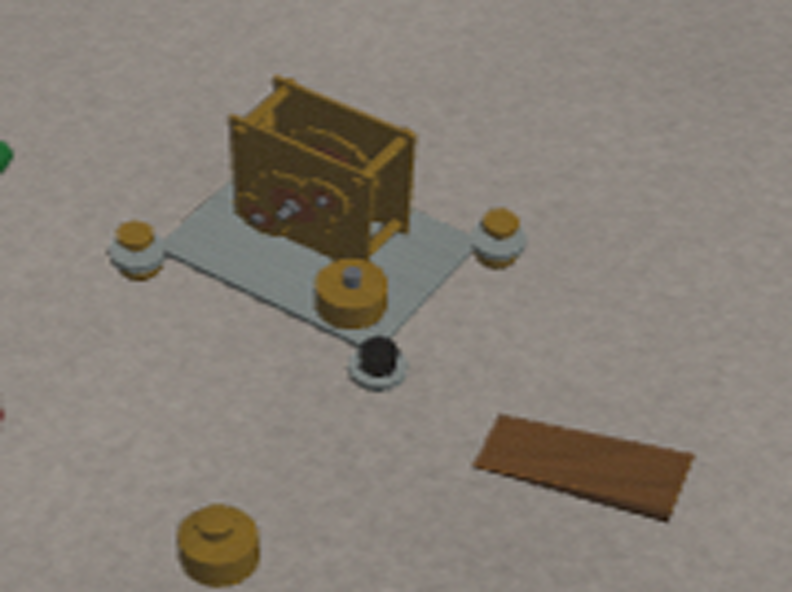

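The crop shows the black knob at (378,355) with its foot just below it. The wedge's thin end is the left edge (about 487,440) and its heel the right edge (about 680,487). The wedge axis lies nearly along -y, about 2 cm to the +x side of the foot. I'll move above it with the hand shut and turned so the finger line runs along x.

Request:
jog_arm([
  [1, [0.65, 1, 0], [0, 0, 0.09]],
  [1, [0.65, 1, 0], [0, 0, 0.09]],
  [1, [0.65, 1, 0], [0, 0, 0.09]],
  [1, [0.65, 1, 0], [0, 0, 0.09]],
  [1, [0.65, 1, 0], [0, 0, 0.09]],
])

```text
t: 0.52
position: [0.3297, -0.3172, 0.2531]
eef_rot: [-0.001, 0.932, 0.362, 0.001]
contact_force: [-0.0, -0.9, -0.0]
finger_gap: 0.299
```

Request:
jog_arm([
  [1, [0.65, 1, 0], [0, 0, 0.09]],
  [1, [0.65, 1, 0], [0, 0, 0.09]],
  [1, [0.65, 1, 0], [0, 0, 0.09]],
  [1, [0.65, 1, 0], [0, 0, 0.09]],
  [1, [0.65, 1, 0], [0, 0, 0.09]],
])

```text
t: 0.93
position: [0.4273, -0.1673, 0.2532]
eef_rot: [-0.001, 0.872, 0.49, 0.001]
contact_force: [0.6, -0.8, -0.3]
finger_gap: -0.002
```

Request:
jog_arm([
  [1, [0.65, 1, 0], [0, 0, 0.09]],
  [1, [0.65, 1, 0], [0, 0, 0.09]],
  [1, [0.65, 1, 0], [0, 0, 0.09]],
  [1, [0.65, 1, 0], [0, 0, 0.09]],
  [1, [0.65, 1, 0], [0, 0, 0.09]],
])

```text
t: 1.35
position: [0.525, -0.0172, 0.2528]
eef_rot: [-0.001, 0.794, 0.608, 0.001]
contact_force: [0.4, -0.8, -0.2]
finger_gap: -0.003
```

Request:
jog_arm([
  [1, [0.65, 0.7, 0], [0, 0, 0.09]],
  [1, [0.65, 0.7, 0], [0, 0, 0.09]],
  [1, [0.65, 0.7, 0], [0, 0, 0.09]],
  [1, [0.65, 0.7, 0], [0, 0, 0.09]],
  [1, [0.65, 0.7, 0], [0, 0, 0.09]],
  [1, [0.65, 0.7, 0], [0, 0, 0.09]],
])

```text
t: 1.85
position: [0.6204, 0.0837, 0.2521]
eef_rot: [-0.001, 0.701, 0.713, -0.001]
contact_force: [-0.9, 0.1, 0.6]
finger_gap: -0.003
```

```bash
python3 - <<'E'
from h import *
o=manip.get_obs();print(o['t'],o['position'],o['eef_rot'],o['finger_gap'],o['contact_force'])
c=cap('wrist','w.png');np.savez('w.npz',P=pts(c),f=c['frame']);print(np.round(c['extrinsics'],3).tolist())
E
```

```text
1.85 [0.62043529 0.08371962 0.25213519] [-5.75675813e-04  7.01316318e-01  7.12849434e-01 -8.80424865e-04] -0.0028402001854543634 [-0.90497544  0.07324732  0.55369306]
[[1.0, 0.016, 0.003, 0.62], [0.016, -0.956, -0.292, 0.158], [-0.002, 0.292, -0.956, 0.371], [0.0, 0.0, 0.0, 1.0]]
```

View pics/w.png

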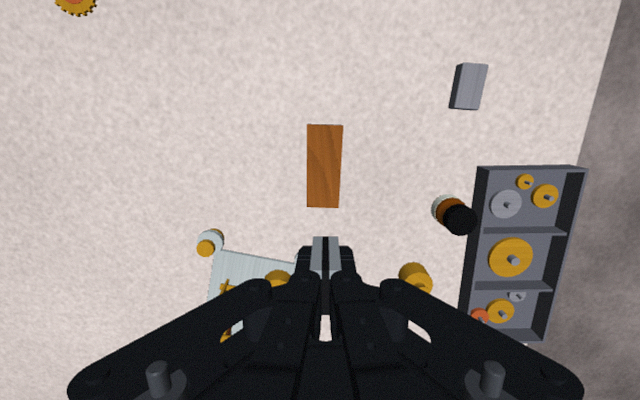

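The wrist view shows the wedge as an upright rectangle, (307–343, 124–207), square to y. The black foot is hidden behind the fingers. I'll take the wedge corners from this view and the knobs from the scene depth.

```bash
python3 - <<'E'
from h import *
d=np.load('w.npz');P=d['P'];f=d['f'].astype(int)
m=(f[...,0]-f[...,2]>40)&(P[...,2]<.03);m[:115]=0;m[215:]=0;m[:,:295]=0;m[:,355:]=0
q=P[m];r=cv2.minAreaRect((q[:,:2]*1000).astype(np.float32));print(m.sum(),np.round(cv2.boxPoints(r),1).tolist())
print(np.linalg.lstsq(np.c_[q[:,:2],np.ones(len(q))],q[:,2],rcond=None)[0])
d=np.load('a.npz');P=d['P'];f=d['f'].astype(int)
for n,(u,v) in dict(blk=(326,216),k1=(271,184),k2=(353,182)).items():
    w=P[v-12:v+14,u-12:u+13].reshape(-1,3);g=f[v-12:v+14,u-12:u+13].reshape(-1,3)
    near=np.hypot(*(w[:,:2]-np.nanmedian(w[w[:,2]>.03][:,:2],0)).T)<.022
    top=w[near&(w[:,2]>np.nanmax(w[near][:,2])-.004)]
    print(n,len(top),'top',np.round(top.mean(0),4),'ball', [np.round(np.c_[w[s].min(0),w[s].max(0)][:2],3).tolist() for s in [near&(w[:,2]>.008)]])
for k in [(338,180)]: pass
E
```

```text
2828 [[596.5, 30.399999618530273], [639.7000122070312, 29.899999618530273], [640.7999877929688, 141.10000610351562], [597.5999755859375, 141.60000610351562]]
[ 0.00314356  0.14067489 -0.00631615]
blk 34 top [ 0.5953 -0.0415  0.0428] ball [[[0.57, 0.613], [-0.064, -0.025]]]
k1 29 top [ 0.5596 -0.205   0.0494] ball [[[0.537, 0.575], [-0.22, -0.177]]]
k2 30 top [ 0.4712 -0.0107  0.0499] ball [[[0.457, 0.492], [-0.035, 0.005]]]
```

Request:
jog_arm([
  [1, [0.33, 0.11, 0], [0, 0, 0]],
  [1, [0.33, 0.11, -0.3], [0, 0, 0]],
  [1, [0.33, 0.11, -0.6], [0, 0, 0]],
  [1, [0.33, 0.11, -0.9], [0, 0, 0]],
  [1, [0.33, 0.11, -1], [0, 0, 0]],
  [1, [0.33, 0.11, -1], [0, 0, 0]],
])

```text
t: 2.4
position: [0.6656, 0.0979, 0.0965]
eef_rot: [-0.004, 0.702, 0.712, -0.005]
contact_force: [-0.5, 0.2, -0.1]
finger_gap: -0.001
```

Request:
jog_arm([
  [1, [0, 0, -0.2], [0, 0, 0]],
  [1, [0, 0, -0.4], [0, 0, 0]],
  [1, [0, 0, -0.5], [0, 0, 0]],
  [1, [0, 0, -0.5], [0, 0, 0]],
  [1, [0, 0, -0.5], [0, 0, 0]],
])

```text
t: 2.82
position: [0.6707, 0.0989, 0.0301]
eef_rot: [0.001, 0.702, 0.712, 0.0]
contact_force: [-0.3, -0.1, 0.9]
finger_gap: -0.002
```

Request:
jog_arm([
  [1, [0, 0, -0.023], [0, 0, 0]],
  [1, [-0.05, 0, -0.023], [0, 0, 0]],
  [1, [-0.1, 0, -0.023], [0, 0, 0]],
  [1, [-0.14, 0, -0.023], [0, 0, 0]],
  [1, [-0.17, 0, -0.023], [0, 0, 0]],
  [1, [-0.2, 0, -0.023], [0, 0, 0]],
  [1, [-0.23, 0, -0.023], [0, 0, 0]],
  [1, [-0.25, 0, -0.023], [0, 0, 0]],
  [1, [-0.265, 0, -0.023], [0, 0, 0]],
  [1, [-0.265, 0, -0.023], [0, 0, 0]],
])

```text
t: 3.65
position: [0.6318, 0.0999, 0.0265]
eef_rot: [0.002, 0.702, 0.712, 0.002]
contact_force: [2.9, 0.0, 4.8]
finger_gap: -0.002
```

Request:
jog_arm([
  [1, [0.05, 0, 0], [0, 0, 0]],
  [1, [0.1, 0, 0.1], [0, 0, 0]],
  [1, [0.1, 0.2, 0.4], [0, 0, 0]],
  [1, [0, 0.4, 0.5], [0, 0, 0]],
  [1, [-0.1, 0.6, 0.5], [0, 0, 0]],
  [1, [-0.22, 0.7, 0.5], [0, 0, 0]],
  [1, [-0.22, 0.7, 0.5], [0, 0, 0]],
  [1, [-0.22, 0.7, 0.5], [0, 0, 0]],
])

```text
t: 4.32
position: [0.5964, 0.2059, 0.0996]
eef_rot: [-0.0, 0.701, 0.713, -0.001]
contact_force: [-0.1, -0.1, -0.7]
finger_gap: 0.001
```

```bash
cat >> h.py <<'E'
def wedge(c):
    P=pts(c);f=c['frame'].astype(int)
    m=(f[...,0]-f[...,2]>40)&(P[...,2]<.022)&(P[...,2]>-.005)&(abs(P[...,0]-.6)<.06)&(P[...,1]>-.07)&(P[...,1]<.16)
    n,l,s,_=cv2.connectedComponentsWithStats(m.astype(np.uint8)); m=l==1+np.argmax(s[1:,4])
    return m,cv2.boxPoints(cv2.minAreaRect((P[m][:,:2]*1000).astype(np.float32)))
E
python3 - <<'E'
from h import *
c=cap('wrist','w2.png');m,b=wedge(c);print(m.sum(),np.round(b,1).tolist())
c=cap('scene','a2.png');m,b=wedge(c);print(m.sum(),np.round(b,1).tolist())
E
```

```text
252 [[593.7999877929688, 112.0], [594.2000122070312, 80.19999694824219], [604.0999755859375, 80.30000305175781], [603.7999877929688, 112.0999984741211]]
707 [[570.7999877929688, 136.8000030517578], [582.2999877929688, 28.899999618530273], [629.0999755859375, 33.900001525878906], [617.5999755859375, 141.8000030517578]]
```

View pics/w2.png

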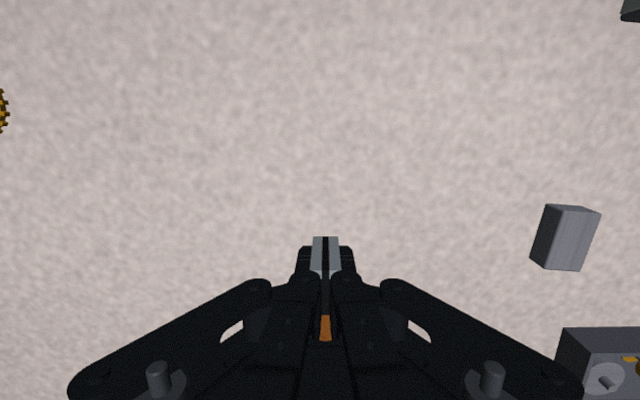

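The wrist view shows only a sliver of the wedge at (325,328), behind the fingers. The scene fit puts the heel middle at x=0.594, but the axis is yawed about 6°. Pushing the heel with a flat, slightly opened fingertip pair along -y should square it up.

Request:
jog_arm([
  [0.85, [-0.01, 0, -0.2], [0, 0, -0.005]],
  [0.85, [-0.01, 0, -0.4], [0, 0, -0.005]],
  [0.85, [-0.01, 0, -0.49], [0, 0, -0.005]],
  [0.85, [-0.01, 0, -0.49], [0, 0, -0.005]],
  [0.85, [-0.01, -0.15, -0.49], [0, 0, -0.005]],
  [0.85, [-0.01, -0.28, -0.49], [0, 0, -0.005]],
  [0.85, [-0.01, -0.34, -0.49], [0, 0, -0.005]],
  [0.85, [-0.01, -0.4, -0.49], [0, 0, -0.005]],
  [0.85, [-0.01, -0.46, -0.49], [0, 0, -0.005]],
  [0.85, [-0.01, -0.52, -0.49], [0, 0, -0.005]],
])

```text
t: 5.25
position: [0.5961, 0.1261, 0.0263]
eef_rot: [-0.0, 0.708, 0.707, 0.0]
contact_force: [0.4, 0.6, -0.1]
finger_gap: 0.15
```

Request:
jog_arm([
  [0.85, [0, -0.05, 0], [0, 0, 0]],
  [0.85, [0, -0.1, 0], [0, 0, 0]],
  [0.85, [0, -0.13, 0], [0, 0, 0]],
  [0.85, [0, -0.13, 0], [0, 0, 0]],
])

```text
t: 5.58
position: [0.596, 0.1065, 0.0264]
eef_rot: [0.0, 0.708, 0.707, -0.0]
contact_force: [-0.4, -0.1, 0.3]
finger_gap: 0.153
```

```bash
python3 - <<'E'
from h import *
o=manip.get_obs();print(o['t'],o['position'],o['eef_rot'],o['finger_gap'],o['contact_force'])
c=cap('scene');m,b=wedge(c);print(m.sum(),np.round(b,1).tolist())
w=cap('side')
cv2.imwrite('pics/s3.png',np.hstack([cv2.resize(c['frame'][130:290,240:400],(400,400)),cv2.resize(w['frame'][150:240,250:340],(400,400))])[:,:,::-1])
E
```

```text
5.5833 [0.59595101 0.1064994  0.02642888] [ 8.32807760e-05  7.07630368e-01  7.06582801e-01 -3.33860703e-05] 0.1534885322368996 [-0.37113579 -0.1331414   0.31933106]
630 [[570.7000122070312, -13.100000381469727], [616.7000122070312, -13.5], [617.7000122070312, 94.9000015258789], [571.7000122070312, 95.30000305175781]]
```

View pics/s3.png

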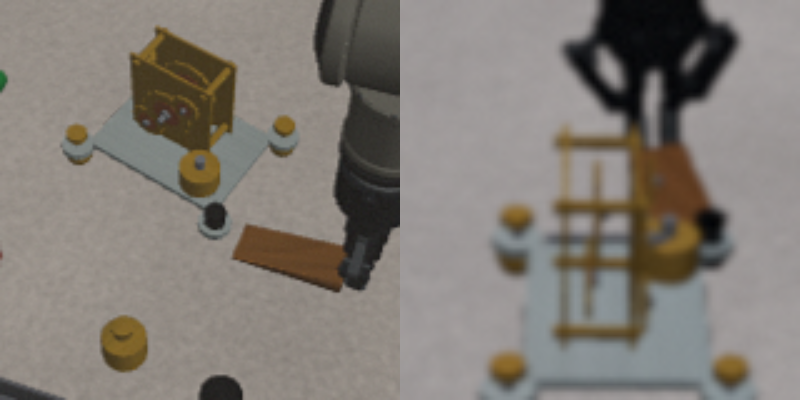

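The view shows the wedge square to y, its thin edge (240,243 in the crop) about 2–3 cm short of the black foot (213,220) and in line with it. I'll push on slowly.

Request:
jog_arm([
  [0.85, [0, -0.05, 0], [0, 0, 0]],
  [0.85, [0, -0.1, 0], [0, 0, 0]],
  [0.85, [0, -0.13, 0], [0, 0, 0]],
  [0.85, [0, -0.16, 0], [0, 0, 0]],
  [0.85, [0, -0.19, 0], [0, 0, 0]],
  [0.85, [0, -0.22, 0], [0, 0, 0]],
  [0.85, [0, -0.25, 0], [0, 0, 0]],
  [0.85, [0, -0.27, 0], [0, 0, 0]],
  [0.85, [0, -0.27, 0], [0, 0, 0]],
])

```text
t: 6.43
position: [0.5959, 0.066, 0.0264]
eef_rot: [0.0, 0.708, 0.707, -0.0]
contact_force: [0.3, -0.5, 0.4]
finger_gap: 0.148
```

```bash
cat >> h.py <<'E'
def knobs(c):
    P=pts(c)
    for n,g in dict(blk=(.5953,-.0415),k1=(.5596,-.205),k2=(.4712,-.0107)).items():
        s=(np.hypot(P[...,0]-g[0],P[...,1]-g[1])<.018)&(P[...,2]<.056)
        w=P[s]; t=w[w[:,2]>np.max(w[:,2])-.004]; print(n,len(t),np.round(t.mean(0),4),round(float(w[:,2].max()),4))
    # plate tilt
    f=c['frame'].astype(int); s=(np.hypot(P[...,0]-.52,P[...,1]+.105)<.09)&(P[...,2]>.012)&(P[...,2]<.04)&(abs(f[...,0]-f[...,2])<25)
    w=P[s]; A=np.c_[w[:,:2]-w[:,:2].mean(0),np.ones(len(w))]; k=np.ones(len(w),bool)
    for _ in range(5):
        x=np.linalg.lstsq(A[k],w[k,2],rcond=None)[0]; k=abs(A@x-w[:,2])<.003
    print('plate',k.sum(),np.round(x,4),'lean to black',round(-(x[0]*.763+x[1]*.637),4))
E
python3 - <<'E'
from h import *
d=np.load('a.npz')
import h
p=h.pts; h.pts=lambda c:d['P']; print('start');knobs({'frame':d['f']}); h.pts=p
c=cap('scene');m,b=wedge(c);print(np.round(b,1).tolist());knobs(c)
E
```

```text
start
blk 33 [ 0.5959 -0.041   0.0428] 0.0453
k1 29 [ 0.5596 -0.205   0.0494] 0.0521
k2 30 [ 0.4712 -0.0107  0.0499] 0.0524
plate 1011 [-0.0606 -0.0242  0.0294] lean to black 0.0616
[[570.4000244140625, -53.400001525878906], [617.9000244140625, -53.599998474121094], [618.2000122070312, 55.29999923706055], [570.7000122070312, 55.400001525878906]]
blk 17 [ 0.5951 -0.0424  0.0472] 0.0498
k1 36 [ 0.5575 -0.2059  0.0493] 0.0516
k2 13 [ 0.4686 -0.012   0.0506] 0.0528
plate 996 [-0.0304 -0.0133  0.0301] lean to black 0.0316
```

Request:
jog_arm([
  [0.85, [0, -0.02, 0], [0, 0, 0]],
  [0.85, [0, -0.04, 0], [0, 0, 0]],
  [0.85, [0, -0.06, 0], [0, 0, 0]],
  [0.85, [0, -0.08, 0], [0, 0, 0]],
  [0.85, [0, -0.1, 0], [0, 0, 0]],
  [0.85, [0, -0.12, 0], [0, 0, 0]],
  [0.85, [0, -0.13, 0], [0, 0, 0]],
])

```text
t: 7.07
position: [0.5959, 0.0469, 0.0263]
eef_rot: [0.0, 0.707, 0.707, -0.0]
contact_force: [0.1, 3.0, -0.3]
finger_gap: 0.156
```

```bash
python3 - <<'E'
from h import *
c=cap('scene');m,b=wedge(c);print(np.round(b,1).tolist());knobs(c)
E
```

```text
[[571.7000122070312, 35.900001525878906], [571.7999877929688, -69.80000305175781], [618.2999877929688, -69.69999694824219], [618.2000122070312, 35.900001525878906]]
blk 36 [ 0.5956 -0.0401  0.0488] 0.0512
k1 45 [ 0.5568 -0.2064  0.0489] 0.0506
k2 7 [ 0.4751 -0.026   0.0311] 0.0329
plate 956 [-0.0054 -0.0008  0.0307] lean to black 0.0046
```

Request:
jog_arm([
  [0.85, [0, -0.007, 0], [0, 0, 0]],
  [0.85, [0, -0.014, 0], [0, 0, 0]],
  [0.85, [0, -0.02, 0], [0, 0, 0]],
])

```text
t: 7.37
position: [0.5959, 0.0444, 0.0263]
eef_rot: [-0.0, 0.707, 0.707, 0.0]
contact_force: [0.2, 2.6, -0.1]
finger_gap: 0.147
```

Request:
jog_arm([
  [0.85, [0, -0.007, 0], [0, 0, 0]],
  [0.85, [0, -0.013, 0], [0, 0, 0]],
])

```text
t: 7.53
position: [0.5959, 0.0426, 0.0264]
eef_rot: [-0.0, 0.707, 0.707, 0.0]
contact_force: [0.5, 4.8, -0.3]
finger_gap: 0.153
```

```bash
python3 - <<'E'
from h import *
c=cap('scene');m,b=wedge(c);print(np.round(b,1).tolist());knobs(c);print(manip.get_obs()['contact_force'])
E
```

```text
[[570.7000122070312, -68.9000015258789], [617.9000244140625, -69.0], [618.0999755859375, 31.799999237060547], [570.9000244140625, 31.899999618530273]]
blk 42 [ 0.5942 -0.0401  0.049 ] 0.0514
k1 35 [ 0.5579 -0.2067  0.0492] 0.0517
k2 1 [ 0.4784 -0.0265  0.032 ] 0.032
plate 960 [-0.0036 -0.0011  0.0307] lean to black 0.0034
[ 0.34033882  3.14173203 -0.98046292]
```

Request:
jog_arm([
  [0.85, [0, -0.005, 0], [0, 0, 0]],
  [0.85, [0, -0.01, 0], [0, 0, 0]],
  [0.85, [0, -0.01, 0], [0, 0, 0]],
])

```text
t: 7.83
position: [0.5958, 0.0412, 0.0263]
eef_rot: [-0.0, 0.707, 0.707, 0.0]
contact_force: [0.5, 4.3, -1.0]
finger_gap: 0.151
```

```bash
python3 - <<'E'
from h import *
for i in range(3):
    c=cap('scene');m,b=wedge(c);print(np.round(b,1).tolist());knobs(c);print(manip.get_obs()['contact_force'],manip.get_obs()['position'])
E
```

```text
[[572.2999877929688, 29.399999618530273], [574.4000244140625, -70.19999694824219], [619.2000122070312, -69.30000305175781], [617.0, 30.299999237060547]]
blk 34 [ 0.5951 -0.0406  0.0495] 0.0519
k1 43 [ 0.5565 -0.2065  0.049 ] 0.0512Traceback (most recent call last):
  File "<stdin>", line 3, in <module>
  File "h.py", line 21, in knobs
    w=P[s]; t=w[w[:,2]>np.max(w[:,2])-.004]; print(n,len(t),np.round(t.mean(0),4),round(float(w[:,2].max()),4))
                       ~~~~~~^^^^^^^^
    return _wrapreduction(a, np.maximum, 'max', axis, None, out,
                          keepdims=keepdims, initial=initial, where=where)
    return ufunc.reduce(obj, axis, dtype, out, **passkwargs)
           ~~~~~~~~~~~~^^^^^^^^^^^^^^^^^^^^^^^^^^^^^^^^^^^^^
ValueError: zero-size array to reduction operation maximum which has no identity
```

Own x is now about +18 and the force is up to 4–5 N. I'll back off straight in +y and check with a clear view.

Request:
jog_arm([
  [0.85, [0, 0.05, 0], [0, 0, 0]],
  [0.85, [0, 0.15, 0], [0, 0, 0]],
  [0.85, [0, 0.3, 0.1], [0, 0, 0]],
  [0.85, [0, 0.5, 0.35], [0, 0, 0]],
  [0.85, [0, 0.75, 0.6], [0, 0, 0]],
  [0.85, [0, 1, 0.8], [0, 0, 0]],
  [0.85, [0, 1, 1], [0, 0, 0]],
  [0.85, [0, 1, 1], [0, 0, 0]],
])

```text
t: 8.55
position: [0.5982, 0.1945, 0.1834]
eef_rot: [0.003, 0.706, 0.708, 0.005]
contact_force: [1.4, 0.0, 1.9]
finger_gap: 0.145
```

```bash
python3 - <<'E'
from h import *
for i in range(3):
    c=cap('scene');m,b=wedge(c);print(np.round(b,1).tolist());knobs(c)
print(manip.get_obs()['contact_force'],manip.get_obs()['position'])
P=pts(c);f=c['frame'].astype(int)
w=cap('side')
cv2.imwrite('pics/s4.png',np.hstack([cv2.resize(c['frame'][130:290,240:400],(400,400)),cv2.resize(w['frame'][150:270,250:370],(400,400))])[:,:,::-1])
E
```

```text
[[571.7999877929688, 30.5], [572.2999877929688, -69.69999694824219], [617.7000122070312, -69.5], [617.2999877929688, 30.700000762939453]]
blk 38 [ 0.5955 -0.041   0.0496] 0.0519
k1 36 [ 0.5565 -0.2069  0.049 ] 0.0511
k2 36 [ 0.468  -0.0117  0.0492] 0.0515
plate 956 [-0.003   0.0012  0.0308] lean to black 0.0015
[[569.2000122070312, -69.4000015258789], [617.4000244140625, -70.0999984741211], [618.9000244140625, 30.700000762939453], [570.7000122070312, 31.399999618530273]]
blk 42 [ 0.5933 -0.0411  0.049 ] 0.0514
k1 31 [ 0.5564 -0.2066  0.0495] 0.0519
k2 14 [ 0.4695 -0.0131  0.0506] 0.0534
plate 954 [-0.007   0.0014  0.0308] lean to black 0.0045
[[571.7999877929688, 30.5], [572.0, -69.80000305175781], [618.0, -69.80000305175781], [617.7999877929688, 30.600000381469727]]
blk 48 [ 0.5946 -0.0409  0.0491] 0.0512
k1 26 [ 0.5572 -0.2065  0.0497] 0.0526
k2 35 [ 0.468  -0.0125  0.0493] 0.0514
plate 967 [-0.0023 -0.0007  0.0307] lean to black 0.0022
[ 0.08612566 -0.16479301  0.00248751] [0.5960042  0.1908916  0.17681004]
```

View pics/s4.png

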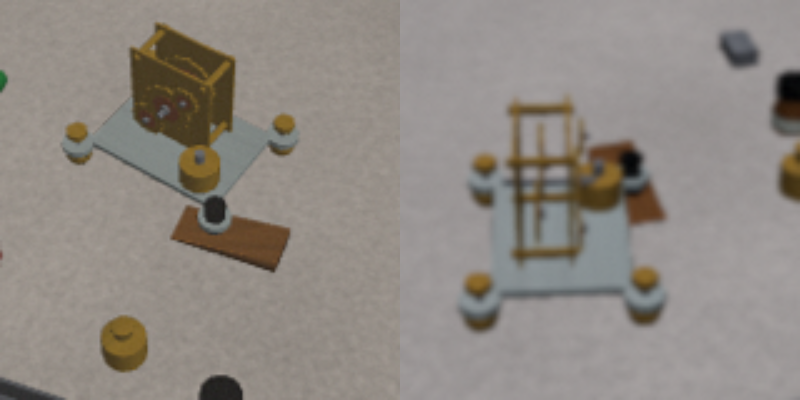

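```bash
python3 - <<'E'
from h import *
c=cap('scene');knobs(c);o=manip.get_obs();print(o['t'],o['contact_force']);manip.sign_off()
E
```

```text
blk 38 [ 0.5956 -0.0419  0.0495] 0.052
k1 41 [ 0.5569 -0.206   0.0486] 0.0513
k2 34 [ 0.4691 -0.012   0.0493] 0.0521
plate 956 [-0.0053  0.0016  0.0309] lean to black 0.003
8.8 [ 0.0521323  -0.12361768 -0.01354066]
the job is handed in; nothing more can be done
```

The wedge is under the black foot, the stand measures level, and I handed the job in at about 8.8 s. No verdict was reported.

**What I did:** I nudged the wedge about 2 cm sideways with the closed fingertips to line it up with the black foot. I then pushed its heel along the bench, thin end first. I stopped with the foot at about +18 mm on the wedge's own x, where the push force had risen to about 4–5 N, and backed the hand straight off.

**Last checks:**
- **Level:** the fitted plate lean was about 0.003 rad, against 0.062 at the start and a limit of 0.012.
- **Black foot:** its knob stood within about 1 mm of the two measured brass knobs; it started about 7 mm lower.
- **Lean change:** the lean hardly changed over the last 4 mm of travel, which suggests the opposite foot is down. I did not measure that foot's height directly.
- **Wedge and stand:** the wedge lies squarely under the foot. The stand shifted about 3 mm.
- **Other objects:** those in the last close-up (oil jar, weight, gauge block) look undisturbed. I did not re-measure any of them.
- **Hand:** it is clear of everything, and the measured force is near zero.

**Disagreements:** single-frame lean readings varied from 0.0015 to 0.0045 rad. The starting lean measured slightly less than the 0.07 rad given, so there may be a small bias in the fit.

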